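Clamp a printed housing in a thumbwheel vise

TASK

Take the grey printed housing from the orange drip tray, stand it on its flange on the floor of the small vise, in the middle between the two jaws, flange sides square to the jaws, and let go. Then, with a fingertip resting lightly on the vise's exposed thumbwheel, roll it stroke by stroke until the orange jaw has pushed the housing snug against the fixed jaw and stays clamped. The print is thin-walled and the vise stands on soft feet: press the wheel gently and do not overtighten, never push the jaw itself, and leave the other things alone.

Things in the scene. Friction and masses are not known exactly. Their poses are not given: they have to be found in the camera images.
- print_center (a point): Centre of the grey printed housing, 28 mm above its underside: square flange 40 x 40 mm, 10 mm thick, square boss 26 x 26 mm on its middle, 56 mm tall in all. Grip the boss across two opposite flats, from above, in its upper half. x and y are normal to the flange sides and boss flats, z up. About 60 g. Stands in the tray.
- print: The same grey housing; origin at the centre of its underside, axes as print_center.
- tray: Orange drip tray 190 x 140 mm (x, y), walls 12 mm high, fixed; origin at the centre of its underside, its floor 4 mm above the table.
- vise: Vise: origin on the table under the middle of the open nest, at the fixed dark bedplate (90 mm wide, 5 mm thick); z up, y = clamping direction. On it stands the grey vise head, 80 mm wide (x), y -125 to +52 mm, on rubber feet: its height varies from day to day by up to 4 mm up or down, and it sinks 1 mm per 6 N when pressed (4 mm at most). Wheel housing: y -122 to -62 mm, 60 mm wide, top near z = 60 mm.
- nest (a point): Nominal middle of the open nest's floor, vise (0, 0, 25) mm, axes as the vise (true floor up to 4 mm higher or lower). Dark fixed jaw: face at y = +27 mm. Orange moving jaw: face at y = -27 mm when open (54 mm opening, open at both x ends). Jaws 60 mm wide, 14 mm high. The 40 mm flange ends against the fixed jaw, its centre at y = +7 mm, x near 0.
- wheel_top (a point): Nominal top of the thumbwheel, vise (0, -92, 69) mm, axes as the vise; the true top is up to 4 mm higher or lower, to be found by touch. Wheel: grey, ribbed, radius 18 mm, 14 mm wide, axle along x; only its top 9 mm shows above the black housing, through a slot. Moving its top towards +y closes the jaw, towards -y opens it.
- wheel (a joint): Thumbwheel angle, rad: 0 = jaw open, grows as it closes, 6 mm of jaw per rad. Drag about 2 N at the rim; stays where left. With the flange clamped it stalls at about 2.33 rad; then the fingertip slips on the rim and the clamp force follows the press: 4 to 6 N of press clamps well, over about 10 N is too hard.
- jaw (a joint): Travel of the orange moving jaw towards the vise's +y, m; 0 = fully open, about 0.014 = closed on the flange. Driven by the wheel only; not to be pushed by hand.
- nozzle_print: small white nozzle-shaped print, 36 mm across the foot, 28 mm tall, standing in the orange tray beside the grey housing; bystander; origin at the centre of its underside.
- resin_bottle: amber bottle with black cap, 66 mm across, 190 mm tall; bystander; origin at the centre of its underside.
- cup: clear plastic measuring cup, 64 mm across, 80 mm tall; bystander; origin at the centre of its underside.
- scraper: spatula with blue handle lying flat; bystander; origin at the middle of its length.
- brush: brush with yellow handle lying flat; bystander; origin at the middle of its length.
- jar: jar with white cap, 70 mm across, 90 mm tall; bystander; origin at the centre of its underside.
- gear_print: grey round print with a hub, 44 mm across, 24 mm tall; bystander; origin at the centre of its underside.
There are look-alikes about, which are no part of the job. Leave any green look-alike of the vise alone. Leave any purple look-alike of the print alone.

How it is judged:
By the outcome, as a careful person would: the job done as asked, in the order asked, and still so for the second after the job is handed in, with the robot touching nothing.
It also fails if it takes over 58 s, if anything falls off the work surface, if the arm or the gripper's body presses on something with over 40 N, if the wrist force passes 120 N, or if a joint passes its speed limit or range.

ROBOT

A 6-joint arm with a two-finger parallel gripper is mounted at the origin on the work surface. World frame = base frame: x ahead of the robot, y to its left, z up, the work surface at z = 0. Lengths are in m, angles in rad, forces in N, time in s.
With the tool pointing down it reaches from about 0.35 to 0.775 m from the base axis. Payload 5.5 kg.
Tool frame: the origin (TCP) lies between the finger pads; the fingertips stand 19 mm ahead of it and the grasp point (between the pads) is the TCP (env.tcp_to_tips is the distance from the TCP to the fingertips, in m); z points along the fingers, y is the direction in which the jaws open and shut (so a half turn about z gives the same grasp; the last joint's range is limited). The gripper opens to 85 mm and grips with 20 to 120 N. Pads are 22 mm wide; open, the fingers measure 114 mm over their backs; the gripper's body (76 mm by 85 mm) begins 54 mm behind the grasp point. The pads swing forward as they close: fully open they stand 13 mm farther back than shut.
Start: joints at [-1.268, 0.313, 0.046, 1.304, 0, 1.431], TCP at [0.246, -0.52, 0.25] pointing down, gripper open.
Joint ranges: [-2.76, 2.76], [-0.86, 1.69], [-1.03, 1.26], [-2.2, 2.34], [-1.47, 1.5], [-3.14, 3.14]. Speed limits (rad/s): [2.57, 2.57, 3.14, 3.14, 3.14, 3.14].

INTERFACE

Orientations are given as a unit quaternion [w, x, y, z].
In Python, from workcell import env, eyes, job gives the robot as it stands. The module is installed in compiled form; this text tells all that it offers.
- The arm moves only by the tool move_arm, never from a script. Its argument "commands" is a list of rows, each a list of 3 entries, a list of its own where there are three numbers: the shift along the world's x, y, z as a fraction of full scale, then the turn, a rotation vector about the world's x, y, z as a fraction of full scale, then the gripper command: -1 is shut, 1 is fully open, values between are in proportion. In form: [[[x, y, z], [wx, wy, wz], gripper], ...]. A call has 1 to 5 rows; each row shifts and turns the commanded pose from where the row before left it; what a row does not reach is not made up. Full scale, the value 1, is 0.04 m for a shift and 8 degrees for a turn. A row lasts 1/10 s, in which the tool goes at most 50 mm and 8.59 degrees, less where a joint would pass 70% of its speed; a pose out of reach is approached as far as the arm can. A call with a number of a shift or a turn outside -1 to 1 is refused whole. A call with a gripper value outside its range is refused whole. The fingers move at their own pace and stop on an object; "newtons" is the grip in N (left out, the last holds). Time passes only in rows, so rows that do not move let the fingers close. It gives the time, the measured TCP pose, the force and the opening at its end, in the units of the state.
- env.get_state(): the state, without advancing time (a new reading comes with each control period).
- eyes.read_camera(name): name is "scene" or "top"; returns a dict with "frame" (400x640x3 uint8, red, green, blue), "mtx" (3x3 intrinsics, pixels), "camera_from_world" (4x4, takes a point from world to camera coordinates). Camera axes: x right, y down, z forward; pixel columns grow to the right and rows downward; lengths in m; the calibration is good to about 2 mm. A picture is of the moment at which its call begins. There is no depth.
- job.hand_in(): hands the job in, once; it reports no verdict.
The state is a dict: "clock": time; "joint_pos": joint angles; "qvel": joint speeds; "tau": joint torques, N m; "tcp_pos": TCP position; "orientation": TCP orientation; "wrist_force": force on the tool from outside, world axes, zero at the start; "ft_torque": the same for the moment, N m; "finger_gap": finger opening in m.
Only numpy, scipy, OpenCV 4.12 (cv2) and the standard library are available. Lean on these libraries where they do the work, as an engineer would, in place of code of your own. Each camera call takes 0.05 s, during which the arm holds its last target.

## Working session

There is one attempt and no reset: what is moved stays moved. The work goes in short steps, Python scripts to look and compute and a tool call to move; the robot and the scene stay as the last step left them, time stands still between calls to the robot, and variables do not carry over. Pictures are saved under pics/ and viewed, and the job is handed in when it is done.

Besides the shell and the picture viewer there is one more tool, called after "Request:" by a JSON object that holds its "name" and its "arguments". move_arm: Moves the arm, as the interface text tells. Its arguments: {"type":"object","properties":{"commands":{"type":"array","items":{"type":"array"}},"newtons":{"type":"number"}},"required":["commands"]}

```bash
mkdir -p pics; cat > h.py <<'E'
import numpy as np, cv2
from workcell import env, eyes, job
def shot(n,f):
    r=eyes.read_camera(n); cv2.imwrite('pics/'+f,r['frame'][:,:,::-1]); np.savez('pics/'+f+'.npz',K=r['mtx'],T=r['camera_from_world'],f=r['frame']); return r
def crop(f,x0,y0,x1,y1,s,o):
    im=cv2.imread('pics/'+f)[y0:y1,x0:x1]; cv2.imwrite('pics/'+o,cv2.resize(im,None,fx=s,fy=s,interpolation=cv2.INTER_CUBIC))
def px2w(f,u,v,z):
    d=np.load('pics/'+f+'.npz'); T=d['T']; R=T[:3,:3]; c=-R.T@T[:3,3]
    r=R.T@np.linalg.inv(d['K'])@np.array([u,v,1.]); return c+r*(z-c[2])/r[2]
def w2px(f,p):
    d=np.load('pics/'+f+'.npz'); q=d['K']@(d['T'][:3,:3]@np.array(p)+d['T'][:3,3]); return q[:2]/q[2]
E
python3 - <<'E'
from h import *
for n in('scene','top'):
    r=shot(n,n+'1.png'); T=r['camera_from_world']; print(n,-T[:3,:3].T@T[:3,3])
print({k:np.round(v,4) for k,v in env.get_state().items()})
E
```

```text
scene [ 1.21740502 -0.44265069  0.791524  ]
top [ 0.41094809 -0.04083434  1.21381442]
{'clock': np.float64(0.1), 'joint_pos': array([-1.2676,  0.314 ,  0.0451,  1.3036,  0.    ,  1.4312]), 'qvel': array([-0.0002, -0.0016,  0.003 ,  0.0005, -0.0004, -0.0004]), 'tau': array([ 2.40000e-03, -4.81724e+01,  2.99244e+01,  1.27000e-02,
       -1.00000e-04,  0.00000e+00]), 'tcp_pos': array([ 0.2462, -0.5192,  0.2495]), 'orientation': array([-8.000e-04,  9.756e-01,  2.196e-01, -1.000e-04]), 'wrist_force': array([-0.1245, -0.1741,  0.1897]), 'ft_torque': array([-0.0106,  0.0138, -0.0064]), 'finger_gap': np.float64(0.0852)}
```

View pics/scene1.png

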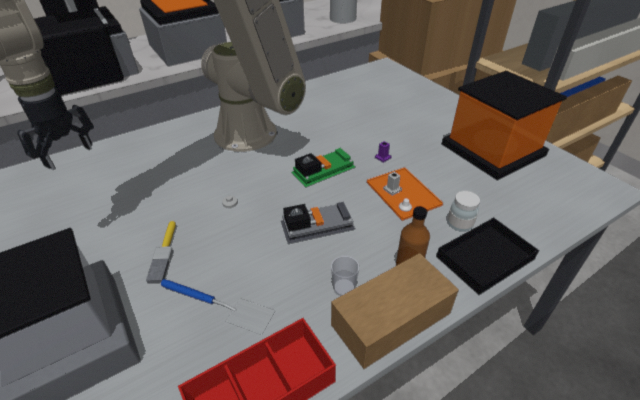

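View pics/top1.png

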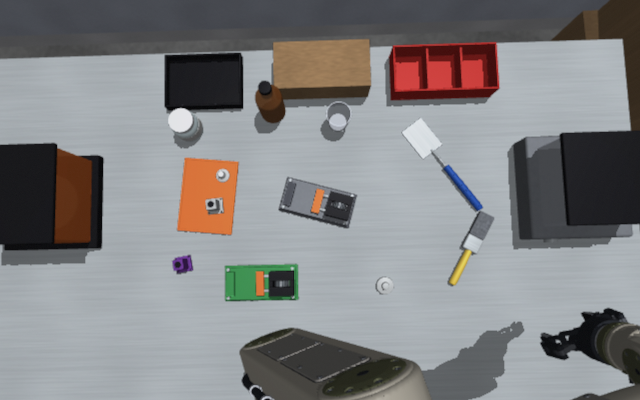

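The top view has the tray at about (208,196) with the grey housing at (214,205). The grey vise is at (318,202) with its wheel on the right, and the green look-alike is at (262,283). I'll enlarge both areas.

```bash
python3 - <<'E'
from h import *
crop('top1.png',170,150,245,240,8,'tc1.png')
crop('top1.png',270,165,365,240,8,'tc2.png')
crop('scene1.png',365,155,445,225,8,'sc1.png')
crop('scene1.png',275,195,360,245,8,'sc2.png')
E
```

```text
(no output)
```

View pics/tc1.png

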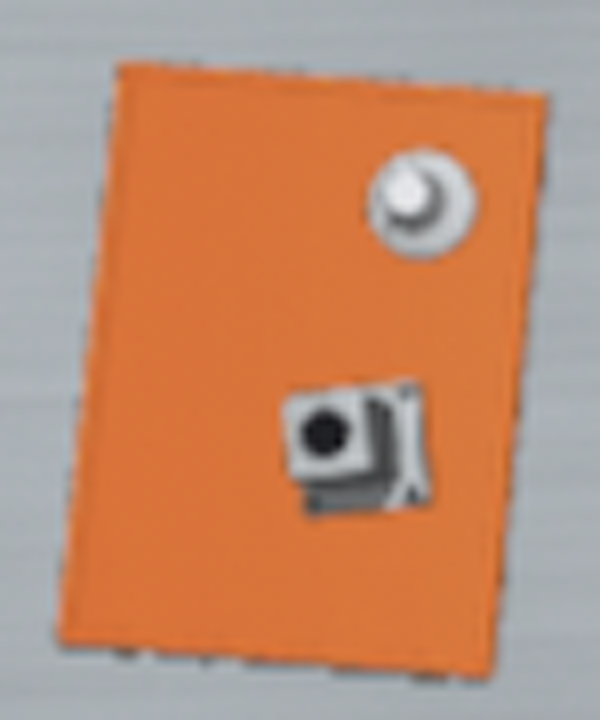

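View pics/tc2.png

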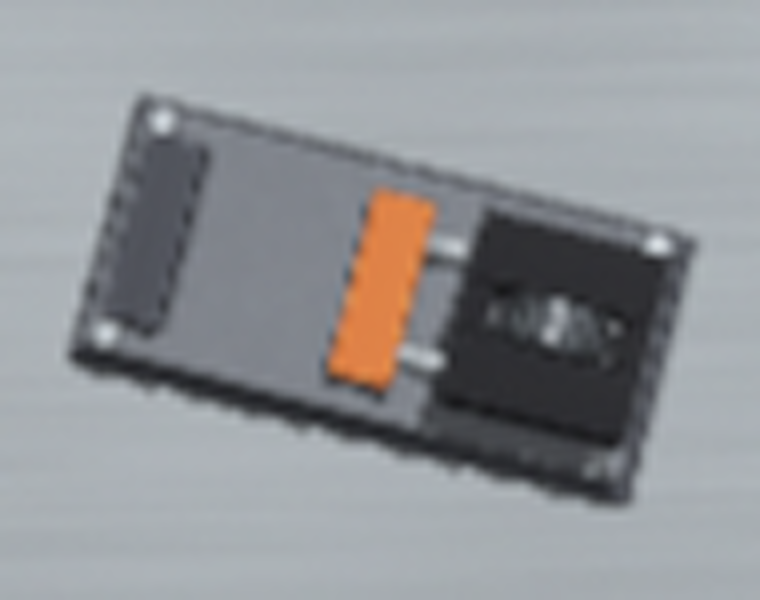

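View pics/sc1.png

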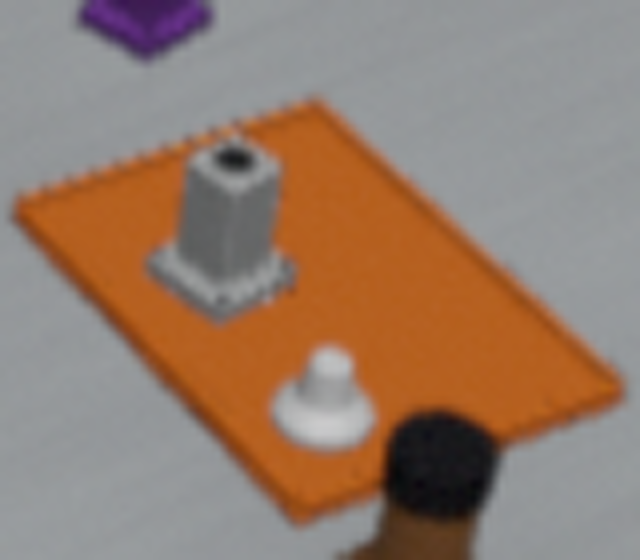

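View pics/sc2.png

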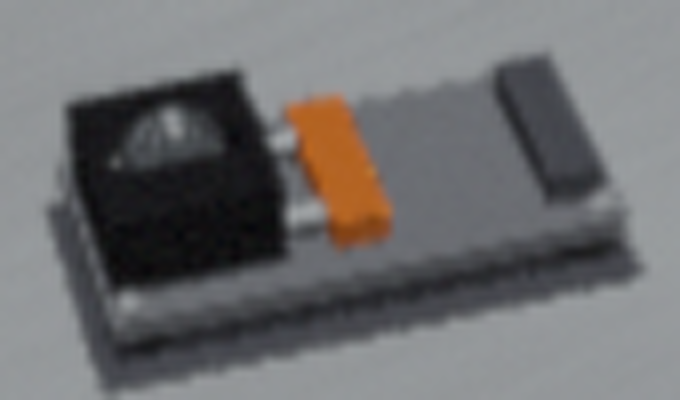

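```bash
cat > fit.py <<'E'
from h import *
from scipy.optimize import least_squares
def px(x0,y0,c,s=8): return np.array([x0+(c[0]+.5)/s-.5,y0+(c[1]+.5)/s-.5])
def fit(obs,x0,h):
    def res(p):
        c,s=np.cos(p[2]),np.sin(p[2]); r=[]
        for f,o,c2,m in obs:
            w=[p[0]+c*m[0]-s*m[1],p[1]+s*m[0]+c*m[1],m[2]+(p[3] if h else 0)]
            r+=list(w2px(f,w)-px(*o,c2))
        return r
    a=least_squares(res,x0,loss='soft_l1'); print(np.round(a.x,4),np.degrees(a.x[2]).round(2)); print(np.round(np.array(res(a.x)).reshape(-1,2),2).tolist()); return a.x
T,S='top1.png','scene1.png'
if __name__=='__main__':
    t=(270,165);s=(275,195)
    V=[(T,t,(377,187),(30,-27,39)),(T,t,(330,375),(-30,-27,39)),(T,t,(212,150),(30,27,39)),(T,t,(155,335),(-30,27,39)),
     (T,t,(487,210),(30,-62,60)),(T,t,(672,262),(30,-122,60)),(T,t,(618,447),(-30,-122,60)),(T,t,(437,400),(-30,-62,60)),
     (S,s,(345,97),(-30,-27,39)),(S,s,(390,215),(30,-27,39)),(S,s,(497,70),(-30,27,39)),(S,s,(550,192),(30,27,39)),(S,s,(68,105),(-30,-122,60)),(S,s,(240,72),(-30,-62,60))]
    V=[(a,b,c,np.array(d)/1000) for a,b,c,d in V]
    c=px2w(T,318,202,.03); v=fit(V,[c[0],c[1],-.2,0],1)
    t=(170,150);s=(365,155)
    P=[(T,t,(362,384),(13,-13,60)),(T,t,(283,397),(13,13,60)),(T,t,(374,468),(-13,-13,60)),(T,t,(297,480),(-13,13,60)),
     (T,t,(420,383),(20,-20,14)),(T,t,(430,500),(-20,-20,14)),(T,t,(305,515),(-20,20,14)),
     (S,s,(185,155),(13,-13,60)),(S,s,(232,135),(-13,-13,60)),(S,s,(280,158),(-13,13,60)),(S,s,(235,190),(13,13,60)),
     (S,s,(148,265),(20,-20,14)),(S,s,(295,270),(-20,20,14)),(S,s,(220,315),(20,20,14))]
    P=[(a,b,c,np.array(d)/1000) for a,b,c,d in P]
    c=px2w(T,214,205,.03); p=fit(P,[c[0],c[1],.1,0],0)
E
python3 fit.py
```

```text
[ 5.439e-01  4.000e-03 -2.944e-01 -5.000e-04] -16.87
[[-0.39, 0.34], [-0.88, -0.25], [-0.4, -0.65], [0.28, -0.93], [-0.57, 0.07], [-0.18, -0.04], [0.23, 0.29], [-0.75, -0.3], [-0.61, 0.3], [-0.23, 0.34], [-0.64, -0.02], [-0.56, -0.77], [-0.77, 0.19], [-0.25, 0.08]]
[ 0.531   0.2301 -0.0476  0.    ] -2.73
[[1.86, 0.86], [1.28, -0.98], [-0.09, 0.83], [-0.94, -0.9], [1.41, 0.27], [-0.48, 1.14], [-0.37, -1.07], [4.3, 4.93], [-7.05, 2.61], [-5.8, -3.05], [5.36, -2.3], [6.77, 5.68], [-8.88, -6.75], [8.78, -5.04]]
```

```bash
python3 - <<'E'
import re
s=open('fit.py').read()
for a,b in [("(185,155),(13,-13","(185,155),(-13,-13"),("(232,135),(-13,-13","(232,135),(-13,13"),("(280,158),(-13,13","(280,158),(13,13"),("(235,190),(13,13","(235,190),(13,-13"),("(148,265),(20,-20","(148,265),(-20,-20"),("(295,270),(-20,20","(295,270),(20,20"),("(220,315),(20,20","(220,315),(20,-20")]:
    assert a in s; s=s.replace(a,b)
open('fit.py','w').write(s)
E
python3 fit.py
```

```text
[ 5.439e-01  4.000e-03 -2.944e-01 -5.000e-04] -16.87
[[-0.39, 0.34], [-0.88, -0.25], [-0.4, -0.65], [0.28, -0.93], [-0.57, 0.07], [-0.18, -0.04], [0.23, 0.29], [-0.75, -0.3], [-0.61, 0.3], [-0.23, 0.34], [-0.64, -0.02], [-0.56, -0.77], [-0.77, 0.19], [-0.25, 0.08]]
[0.5312 0.2319 0.1071 0.    ] 6.14
[[0.27, 0.05], [-0.24, -0.18], [-0.06, -0.08], [-0.85, -0.19], [-0.55, -0.9], [-0.05, -0.18], [0.15, 0.01], [-0.71, 0.53], [-0.25, -0.45], [0.32, 0.91], [-0.4, 0.48], [-0.96, -1.1], [-0.0, -0.53], [-0.17, -0.59]]
```

Request:
{"name": "move_arm", "arguments": {"commands": [[[0.35,0.94,0],[0,0,0.44],0.2],[[0.35,0.94,0],[0,0,0.44],0.2],[[0.35,0.94,0],[0,0,0.44],0.2],[[0.35,0.94,0],[0,0,0.44],0.2],[[0.35,0.94,0],[0,0,0.44],0.2]], "newtons": 25}}

```text
clock: 0.6
tcp_pos: [0.3165, -0.3299, 0.2499]
orientation: [-0.0, 0.93, 0.367, 0.0]
wrist_force: [0.6, 0.3, 0.6]
finger_gap: 0.0509
```

Request:
{"name": "move_arm", "arguments": {"commands": [[[0.35,0.94,0],[0,0,0.44],0.2],[[0.35,0.94,0],[0,0,0.44],0.2],[[0.35,0.94,0],[0,0,0.44],0.2],[[0.35,0.94,0],[0,0,0.44],0.2],[[0.35,0.94,0],[0,0,0.44],0.2]]}}

```text
clock: 1.1
tcp_pos: [0.3864, -0.1419, 0.2501]
orientation: [-0.0, 0.863, 0.505, -0.0]
wrist_force: [-0.9, 0.2, 0.1]
finger_gap: 0.051
```

Request:
{"name": "move_arm", "arguments": {"commands": [[[0.35,0.94,0],[0,0,0.44],0.2],[[0.35,0.94,0],[0,0,0.44],0.2],[[0.35,0.94,0],[0,0,0.44],0.2],[[0.35,0.94,0],[0,0,0.44],0.2],[[0.35,0.94,0],[0,0,0.44],0.2]]}}

```text
clock: 1.6
tcp_pos: [0.4564, 0.0461, 0.2501]
orientation: [-0.0, 0.775, 0.632, -0.0]
wrist_force: [1.1, -0.5, 0.6]
finger_gap: 0.0514
```

Request:
{"name": "move_arm", "arguments": {"commands": [[[0.35,0.94,0],[0,0,0.44],0.2],[[0.35,0.94,0],[0,0,0.44],0.2],[[0.35,0.94,0],[0,0,0.44],0.2],[[0.35,0.94,0],[0,0,0.44],0.2],[[0,0,0],[0,0,0],0.2]]}}

```text
clock: 2.1
tcp_pos: [0.5133, 0.1986, 0.2493]
orientation: [-0.0, 0.691, 0.723, 0.0]
wrist_force: [-0.2, -0.2, 0.0]
finger_gap: 0.0509
```

```bash
cat >> h.py <<'E'
def rel(x,y,z,yaw):
    from scipy.spatial.transform import Rotation as R
    s=env.get_state(); o=s['orientation']; M=R.from_quat(o[[1,2,3,0]]).as_matrix()
    ps=np.degrees(np.arctan2(M[1,1],M[0,1])); d=np.array([x,y,z])-s['tcp_pos']
    # tilt correction: rotate tool z to -z
    t=np.cross(M[:,2],[0,0,-1])
    print('t',s['clock'],'tcp',s['tcp_pos'].round(4),'yaw',ps.round(2),'units',(d/.04).round(3),'rot',np.round(np.r_[np.degrees(t)[:2]/8,((yaw-ps+90)%180-90)/8],3),'F',s['wrist_force'].round(2),'gap',s['finger_gap'].round(4),'q',s['joint_pos'].round(2))
E
python3 -c "
from h import *
rel(.5312,.2319,.048,6.1)"
```

```text
Traceback (most recent call last):
  File "h.py", line 18, in rel
    print('t',s['clock'],'tcp',s['tcp_pos'].round(4),'yaw',ps.round(2),'units',(d/.04).round(3),'rot',np.round(np.r_[np.degrees(t)[:2]/8,((yaw-ps+90)%180-90)/8],3),'F',s['wrist_force'].round(2),'gap',s['finger_gap'].round(4),'q',s['joint_pos'].round(2))
                                                                                                                                                                                                        ^^^^^^^^^^^^^^^^^^^^^
AttributeError: 'float' object has no attribute 'round'
```

```bash
sed -i "s/s\['finger_gap'\].round(4)/round(float(s['finger_gap']),4)/" h.py
python3 -c "
from h import *
rel(.5312,.2319,.048,6.1)"
```

```text
t 2.1 tcp [0.5133 0.1986 0.2493] yaw 2.58 units [ 0.449  0.834 -5.032] rot [-0.007 -0.001  0.44 ] F [-0.18 -0.17  0.  ] gap 0.0509 q [ 0.22  0.27 -0.02  1.28  0.    1.75]
```

Request:
{"name": "move_arm", "arguments": {"commands": [[[0.45,0.83,-0.5],[0,0,0.44],0.2],[[0,0,-0.9],[0,0,0],0.2],[[0,0,-0.9],[0,0,0],0.2],[[0,0,-0.9],[0,0,0],0.2],[[0,0,0],[0,0,0],0.2]]}}

```text
clock: 2.6
tcp_pos: [0.526, 0.2262, 0.117]
orientation: [-0.003, 0.671, 0.741, -0.005]
wrist_force: [-1.2, 0.0, -0.3]
finger_gap: 0.0513
```

```bash
python3 -c "
from h import *
rel(.5312,.2319,.048,6.1)
shot('scene','s2.png'); crop('s2.png',340,100,460,220,6,'s2c.png')
shot('top','t2.png'); crop('t2.png',160,140,260,240,6,'t2c.png')"
```

```text
t 2.6 tcp [0.526  0.2262 0.117 ] yaw 5.72 units [ 0.129  0.143 -1.725] rot [ 0.023 -0.075  0.048] F [-1.22  0.   -0.28] gap 0.0513 q [ 0.27  0.39 -0.18  1.01 -0.    1.74]
```

View pics/s2c.png

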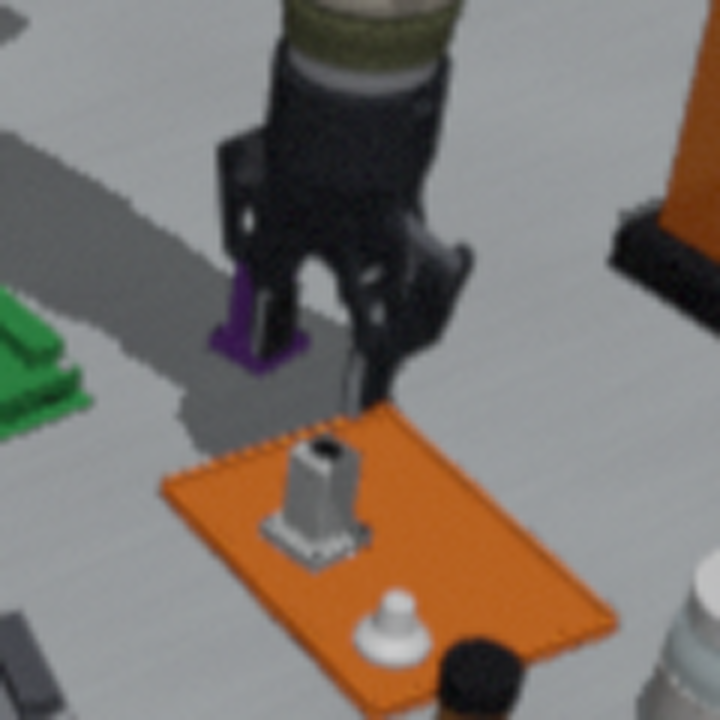

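View pics/t2c.png

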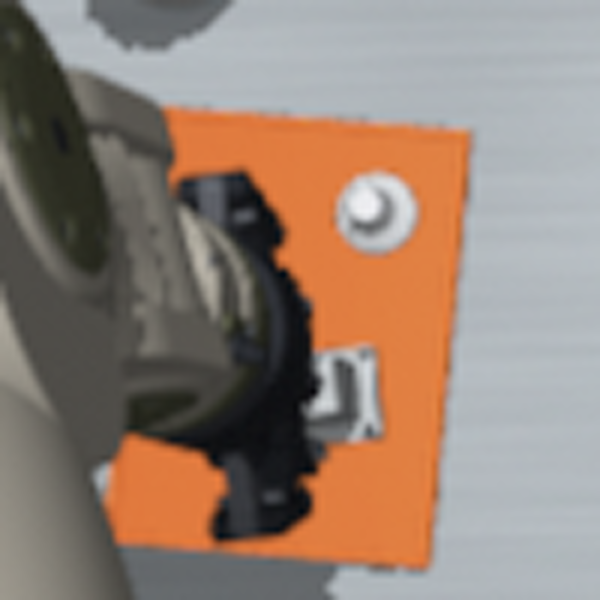

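In the scene view the fingertip midpoint is at (318,380) in the crop. That puts it straight above the boss top at (322,445), given the height difference. I'll centre and descend.

Request:
{"name": "move_arm", "arguments": {"commands": [[[0,0,0],[0,0,0],0.2],[[0,0,0],[0,0,0],0.2]]}}

```text
clock: 2.9
tcp_pos: [0.5319, 0.2282, 0.1248]
orientation: [0.001, 0.671, 0.742, 0.002]
wrist_force: [0.2, -0.9, -0.2]
finger_gap: 0.0511
```

```bash
python3 -c "
from h import *
rel(.5312,.2319,.048,6.1)"
```

```text
t 2.9 tcp [0.5319 0.2282 0.1248] yaw 5.75 units [-0.018  0.093 -1.919] rot [-0.008  0.029  0.044] F [ 0.21 -0.87 -0.16] gap 0.0511 q [ 0.27  0.38 -0.17  1.01 -0.    1.74]
```

Request:
{"name": "move_arm", "arguments": {"commands": [[[0,0.09,-0.5],[0,0,0.04],0.2],[[0,0,-0.5],[0,0,0],0.2],[[0,0,-0.3],[0,0,0],0.2],[[0,0,0],[0,0,0],0.2],[[0,0,0],[0,0,0],0.2]]}}

```text
clock: 3.4
tcp_pos: [0.5309, 0.2317, 0.0712]
orientation: [0.0, 0.669, 0.744, 0.0]
wrist_force: [-0.1, -0.6, 0.7]
finger_gap: 0.0513
```

```bash
python3 -c "
from h import *
rel(.5312,.2319,.048,6.1)
shot('scene','s3.png'); crop('s3.png',340,100,460,220,6,'s3c.png')"
```

```text
t 3.4 tcp [0.5309 0.2317 0.0712] yaw 6.08 units [ 0.009  0.005 -0.579] rot [-0.002  0.007  0.002] F [-0.1  -0.55  0.68] gap 0.0513 q [ 0.27  0.43 -0.24  0.9  -0.    1.74]
```

View pics/s3c.png

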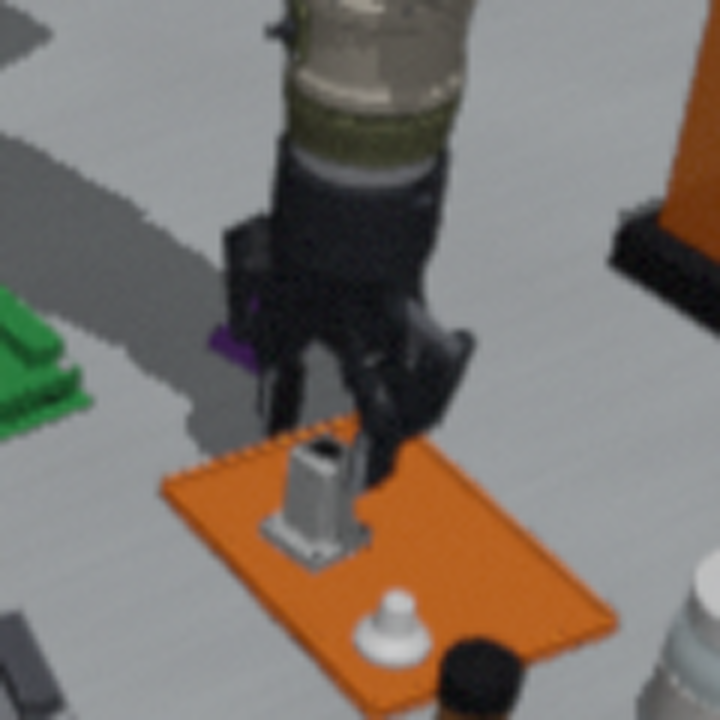

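Request:
{"name": "move_arm", "arguments": {"commands": [[[0,0,-0.35],[0,0,0],0.2],[[0,0,-0.23],[0,0,0],0.2],[[0,0,0],[0,0,0],0.2],[[0,0,0],[0,0,0],-1],[[0,0,0],[0,0,0],-1]], "newtons": 25}}

```text
clock: 3.95
tcp_pos: [0.5309, 0.2317, 0.0478]
orientation: [0.0, 0.669, 0.744, 0.0]
wrist_force: [-0.9, -0.3, -0.0]
finger_gap: 0.0255
```

Request:
{"name": "move_arm", "arguments": {"commands": [[[0,0,0],[0,0,0],-1],[[0,0,0],[0,0,0],-1],[[0,0,0],[0,0,0],-1]]}}

```text
clock: 4.25
tcp_pos: [0.5308, 0.2317, 0.0478]
orientation: [0.0, 0.669, 0.744, 0.001]
wrist_force: [0.2, -1.6, 3.5]
finger_gap: 0.0257
```

```bash
python3 -c "
from h import *
rel(.5312,.2319,.048,6.1)
shot('scene','s4.png'); crop('s4.png',340,100,460,220,6,'s4c.png')"
```

```text
t 4.25 tcp [0.5308 0.2317 0.0478] yaw 6.09 units [0.009 0.004 0.006] rot [-0.002  0.009  0.001] F [ 0.18 -1.57  3.53] gap 0.0257 q [ 0.27  0.46 -0.26  0.85 -0.    1.74]
```

View pics/s4c.png

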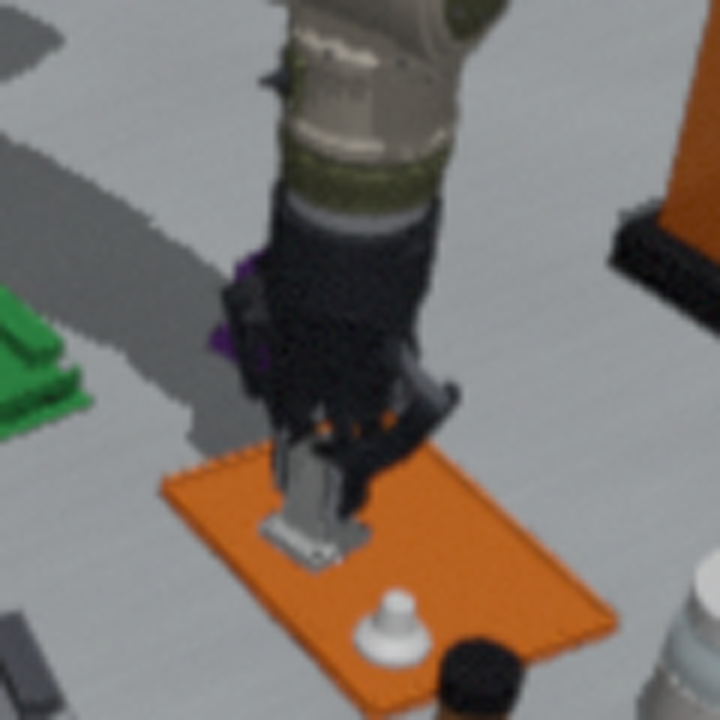

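Gripped (gap 25.7 mm). Next I'll lift and carry it to the vise while turning −23°.

Request:
{"name": "move_arm", "arguments": {"commands": [[[0,0,0.5],[0,0,0],-1],[[0,0,0.8],[0,0,0],-1],[[0,0,0.8],[0,0,0],-1],[[0,0,0],[0,0,0],-1],[[0.04,-0.6,0],[0,0,-0.3],-1]]}}

```text
clock: 4.8
tcp_pos: [0.5325, 0.2094, 0.1319]
orientation: [0.0, 0.683, 0.73, 0.001]
wrist_force: [-0.4, -1.5, -1.1]
finger_gap: 0.0254
```

Request:
{"name": "move_arm", "arguments": {"commands": [[[0.04,-0.8,0],[0,0,-0.4],-1],[[0.05,-0.8,0],[0,0,-0.4],-1],[[0.05,-0.8,0],[0,0,-0.4],-1],[[0.05,-0.8,0],[0,0,-0.4],-1],[[0.05,-0.8,0],[0,0,-0.4],-1]]}}

```text
clock: 5.3
tcp_pos: [0.5408, 0.0464, 0.13]
orientation: [-0.001, 0.78, 0.626, -0.001]
wrist_force: [0.4, 0.4, -1.0]
finger_gap: 0.0254
```

Request:
{"name": "move_arm", "arguments": {"commands": [[[0.05,-0.6,0],[0,0,-0.4],-1],[[0.03,-0.4,0],[0,0,-0.2],-1],[[0,0,0],[0,0,0],-1],[[0,0,0],[0,0,0],-1],[[0,0,0],[0,0,0],-1]]}}

```text
clock: 5.8
tcp_pos: [0.5445, 0.0086, 0.1308]
orientation: [-0.0, 0.804, 0.595, -0.0]
wrist_force: [0.4, -0.3, -1.0]
finger_gap: 0.0256
```

```bash
python3 -c "
from h import *
rel(.5439,.004,.069,-16.87)
shot('scene','s5.png'); crop('s5.png',260,130,380,250,6,'s5c.png')"
```

```text
t 5.8 tcp [0.5445 0.0086 0.1308] yaw -17.02 units [-0.014 -0.114 -1.546] rot [-0.003 -0.004  0.019] F [ 0.43 -0.33 -1.02] gap 0.0256 q [-0.13  0.32 -0.25  1.01  0.    1.74]
```

View pics/s5c.png

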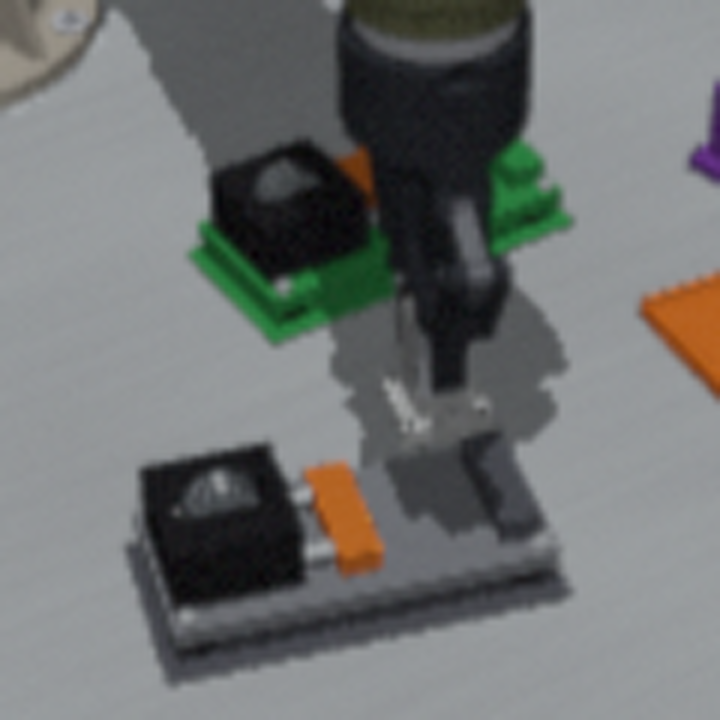

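Request:
{"name": "move_arm", "arguments": {"commands": [[[-0.01,-0.11,0],[0,0,0.02],-1],[[0,0,-0.5],[0,0,0],-1],[[0,0,-0.5],[0,0,0],-1],[[0,0,-0.25],[0,0,0],-1],[[0,0,0],[0,0,0],-1]]}}

```text
clock: 6.35
tcp_pos: [0.543, 0.0037, 0.0797]
orientation: [-0.001, 0.803, 0.595, -0.001]
wrist_force: [-0.0, 0.4, -1.9]
finger_gap: 0.0257
```

Request:
{"name": "move_arm", "arguments": {"commands": [[[0,0,0],[0,0,0],-1],[[0,0,0],[0,0,0],-1]]}}

```text
clock: 6.55
tcp_pos: [0.5452, 0.0032, 0.0821]
orientation: [0.001, 0.804, 0.595, 0.001]
wrist_force: [0.8, -0.5, 0.4]
finger_gap: 0.0259
```

```bash
python3 -c "
from h import *
rel(.5439,.004,.069,-16.87)
shot('scene','s6.png'); crop('s6.png',270,180,370,250,8,'s6c.png')
shot('top','t6.png'); crop('t6.png',270,165,365,240,8,'t6c.png')"
```

```text
t 6.55 tcp [0.5452 0.0032 0.0821] yaw -16.94 units [-0.032  0.02  -0.327] rot [0.002 0.012 0.008] F [ 0.77 -0.54  0.4 ] gap 0.0259 q [-0.14  0.36 -0.31  0.89 -0.    1.72]
```

View pics/s6c.png

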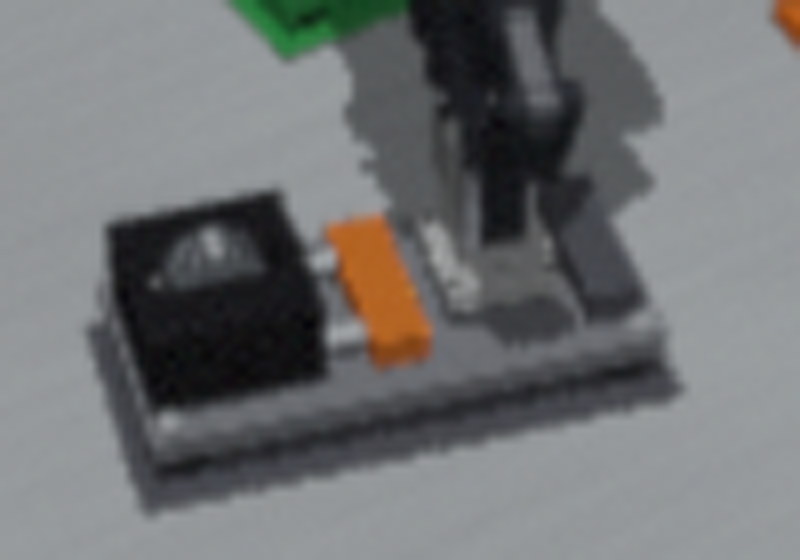

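View pics/t6c.png

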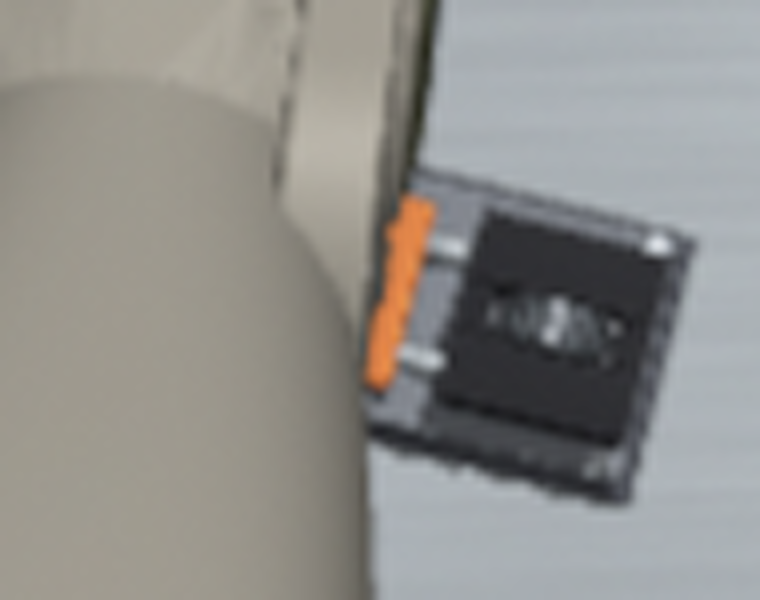

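```bash
python3 -c "
from h import *
y=np.radians(-16.9);c,s=np.cos(y),np.sin(y)
for z in (.0483,.0383):
  for a,b in((.02,-.02),(-.02,-.02),(.02,.02)):
    p=w2px('s6.png',[.5452+c*a-s*b,.0032+s*a+c*b,z]); print(z,a,b,((p+.5-[270,180])*8).round())"
```

```text
0.0483 0.02 -0.02 [441. 295.]
0.0483 -0.02 -0.02 [408. 216.]
0.0483 0.02 0.02 [557. 272.]
0.0383 0.02 -0.02 [441. 317.]
0.0383 -0.02 -0.02 [408. 238.]
0.0383 0.02 0.02 [557. 294.]
```

```bash
python3 -c "
from h import *
crop('s6.png',308,195,358,232,16,'s6d.png')"
```

```text
(no output)
```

View pics/s6d.png

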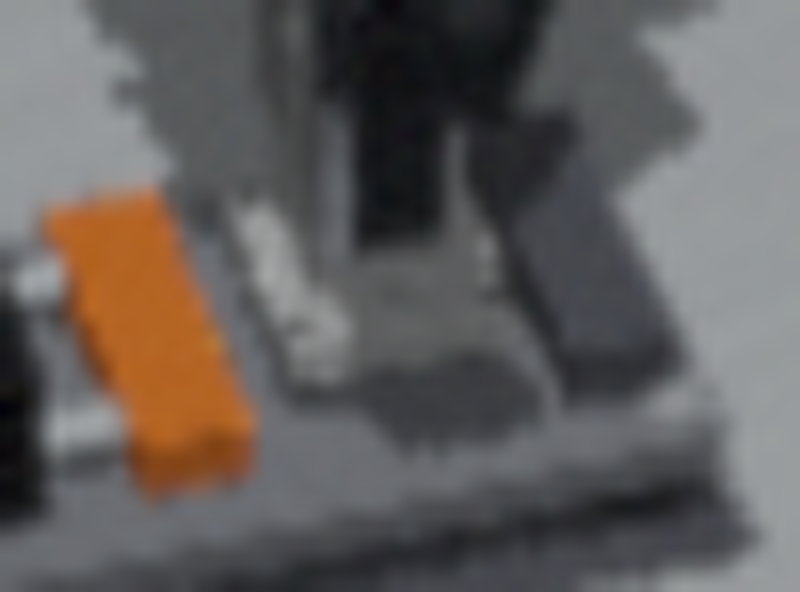

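```bash
python3 -c "
from h import *
y=np.radians(-16.9);c,s=np.cos(y),np.sin(y)
for z,a,b in ((.0483,.013,-.013),(.0483,.013,.013),(.0583,.013,-.013),(.0583,.013,.013),(.0483,.02,-.02),(.0483,.02,.02),(.0383,.02,.02),(.0383,.02,-.02),(.0483,-.02,-.02)):
    p=w2px('s6.png',[.5452+c*a-s*b,.0032+s*a+c*b,z]); print(z,a,b,((p+.5-[308,195])*16).round())
for a,b,z in ((.03,-.027,.0385),(-.03,-.027,.0385),(.03,.027,.0385),(-.03,.027,.0385),(.03,.027,.0245),(.03,-.027,.0245)):
    p=w2px('s6.png',[.5439+c*a-s*b,.0040+s*a+c*b,z]); print('jaw',a,b,((p+.5-[308,195])*16).round())
"
```

```text
0.0483 0.013 -0.013 [303. 314.]
0.0483 0.013 0.013 [454. 284.]
0.0583 0.013 -0.013 [303. 270.]
0.0583 0.013 0.013 [455. 240.]
0.0483 0.02 -0.02 [273. 350.]
0.0483 0.02 0.02 [507. 304.]
0.0383 0.02 0.02 [506. 348.]
0.0383 0.02 -0.02 [274. 394.]
0.0483 -0.02 -0.02 [208. 193.]
jaw 0.03 -0.027 [249. 436.]
jaw -0.03 -0.027 [153. 199.]
jaw 0.03 0.027 [564. 372.]
jaw -0.03 0.027 [457. 140.]
jaw 0.03 0.027 [562. 433.]
jaw 0.03 -0.027 [250. 497.]
```

The flange hangs between the orange jaw face (x≈250) and the fixed jaw face (x≈565) in the crop, with daylight on both sides. After a tiny correction I'll lower it and feel for the floor.

Request:
{"name": "move_arm", "arguments": {"commands": [[[-0.04,-0.02,-0.1],[0,0,0.01],-1],[[0,0,-0.05],[0,0,0],-1],[[0,0,0],[0,0,0],-1],[[0,0,0],[0,0,0],-1],[[0,0,0],[0,0,0],-1]]}}

```text
clock: 7.15
tcp_pos: [0.5428, 0.0024, 0.0751]
orientation: [0.0, 0.803, 0.596, 0.0]
wrist_force: [-0.4, 0.9, -0.8]
finger_gap: 0.0257
```

Request:
{"name": "move_arm", "arguments": {"commands": [[[0,0,-0.04],[0,0,0],-1],[[0,0,0],[0,0,0],-1],[[0,0,0],[0,0,0],-1]]}}

```text
clock: 7.45
tcp_pos: [0.5427, 0.0024, 0.0734]
orientation: [-0.0, 0.803, 0.596, -0.0]
wrist_force: [0.6, -0.6, -0.9]
finger_gap: 0.0256
```

Request:
{"name": "move_arm", "arguments": {"commands": [[[0,0,-0.03],[0,0,0],-1],[[0,0,0],[0,0,0],-1],[[0,0,0],[0,0,0],-1]]}}

```text
clock: 7.75
tcp_pos: [0.5427, 0.0024, 0.0723]
orientation: [-0.0, 0.803, 0.596, -0.0]
wrist_force: [0.3, -0.2, -0.5]
finger_gap: 0.0257
```

Request:
{"name": "move_arm", "arguments": {"commands": [[[0,0,-0.03],[0,0,0],-1],[[0,0,0],[0,0,0],-1],[[0,0,0],[0,0,0],-1]]}}

```text
clock: 8.05
tcp_pos: [0.5429, 0.0024, 0.0715]
orientation: [0.0, 0.803, 0.596, 0.0]
wrist_force: [-1.5, -0.9, 4.3]
finger_gap: 0.0255
```

Request:
{"name": "move_arm", "arguments": {"commands": [[[0,0,-0.03],[0,0,0],-1],[[0,0,0],[0,0,0],-1],[[0,0,0],[0,0,0],-1]]}}

```text
clock: 8.35
tcp_pos: [0.5429, 0.0024, 0.0708]
orientation: [0.0, 0.803, 0.596, 0.0]
wrist_force: [-3.3, 0.0, 9.2]
finger_gap: 0.0255
```

Request:
{"name": "move_arm", "arguments": {"commands": [[[0,0,-0.03],[0,0,0],-1],[[0,0,0],[0,0,0],-1],[[0,0,0],[0,0,0],-1]]}}

```text
clock: 8.65
tcp_pos: [0.5429, 0.0024, 0.0701]
orientation: [0.0, 0.803, 0.596, 0.0]
wrist_force: [-4.9, 0.4, 12.4]
finger_gap: 0.0258
```

Floor contact came at TCP z≈0.0722, so the head stands about 3.4 mm high today. I'll ease off the pressure and release.

Request:
{"name": "move_arm", "arguments": {"commands": [[[0,0,0.06],[0,0,0],-1],[[0,0,0],[0,0,0],-1],[[0,0,0],[0,0,0],-0.2],[[0,0,0],[0,0,0],0.1],[[0,0,0],[0,0,0],0.1]]}}

```text
clock: 9.15
tcp_pos: [0.5427, 0.0024, 0.0707]
orientation: [-0.0, 0.803, 0.596, -0.0]
wrist_force: [0.1, 1.0, -0.6]
finger_gap: 0.0471
```

Request:
{"name": "move_arm", "arguments": {"commands": [[[0,0,0.3],[0,0,0],0.1],[[0,0,0.8],[0,0,0],0.1],[[0,0,0.8],[0,0,0],0.1],[[0,0,0],[0,0,0],0.1],[[0,0,0],[0,0,0],0.1]]}}

```text
clock: 9.65
tcp_pos: [0.5437, 0.0023, 0.1486]
orientation: [0.001, 0.803, 0.596, 0.001]
wrist_force: [-0.4, 0.3, -0.2]
finger_gap: 0.0469
```

```bash
python3 -c "
from h import *
v=np.array([.5439,.004]);y=np.radians(-16.87);d=np.array([-np.sin(y),np.cos(y)])
rel(*(v-.092*d),.092,-16.87)
shot('scene','s7.png'); crop('s7.png',285,190,365,245,10,'s7c.png')
shot('top','t7.png'); crop('t7.png',270,165,365,240,8,'t7c.png')"
```

```text
t 9.65 tcp [0.5437 0.0023 0.1486] yaw -16.87 units [-0.662 -2.158 -1.416] rot [0.003 0.021 0.   ] F [-0.37  0.32 -0.22] gap 0.0469 q [-0.14  0.3  -0.22  1.04 -0.    1.72]
```

View pics/s7c.png

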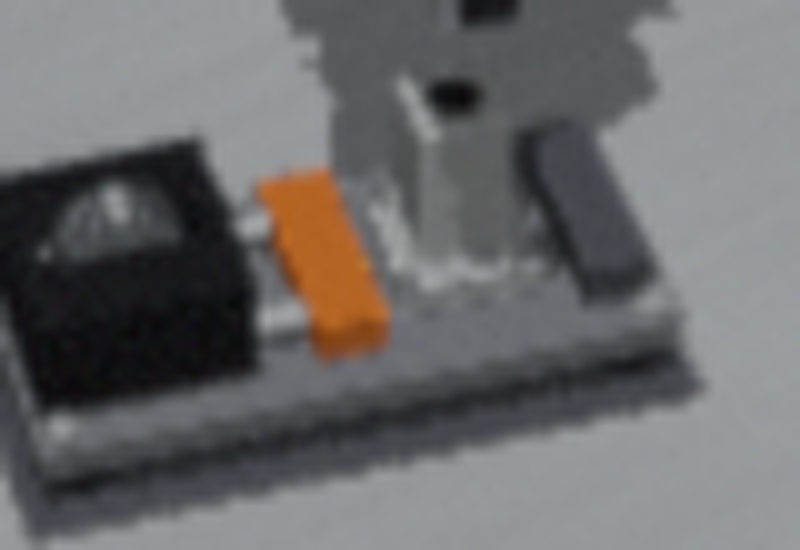

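The housing stands upright between the jaws at crop (455,190), square to them, with a gap on both sides. I'll shut the gripper and go above the wheel's far side.

Request:
{"name": "move_arm", "arguments": {"commands": [[[-0.2,-0.65,0],[0,0,0],-1],[[-0.26,-0.85,0],[0,0,0],-1],[[-0.26,-0.85,0],[0,0,0],-1],[[0,0,-0.5],[0,0,0],-1],[[0,0,-0.5],[0,0,0],-1]]}}

```text
clock: 10.25
tcp_pos: [0.5133, -0.0927, 0.106]
orientation: [-0.0, 0.804, 0.595, -0.0]
wrist_force: [-0.4, 0.7, -0.6]
finger_gap: 0.0001
```

Request:
{"name": "move_arm", "arguments": {"commands": [[[0,0,0],[0,0,0],-1],[[0,0,0],[0,0,0],-1],[[0,0,0],[0,0,0],-1]]}}

```text
clock: 10.55
tcp_pos: [0.5143, -0.0915, 0.1076]
orientation: [0.0, 0.803, 0.596, 0.0]
wrist_force: [0.4, 0.2, -0.4]
finger_gap: 0.0002
```

```bash
python3 -c "
from h import *
v=np.array([.5439,.004]);y=np.radians(-16.87);d=np.array([-np.sin(y),np.cos(y)])
rel(*(v-.100*d),.0925,-16.87)
shot('top','t8.png'); crop('t8.png',270,165,365,240,8,'t8c.png')
shot('scene','s8.png'); crop('s8.png',265,170,345,235,9,'s8c.png')"
```

```text
t 10.55 tcp [ 0.5143 -0.0915  0.1076] yaw -16.84 units [ 0.014 -0.006 -0.378] rot [ 0.001  0.003 -0.003] F [ 0.38  0.2  -0.43] gap 0.0002 q [-0.33  0.3  -0.34  0.93 -0.    1.54]
```

View pics/s8c.png

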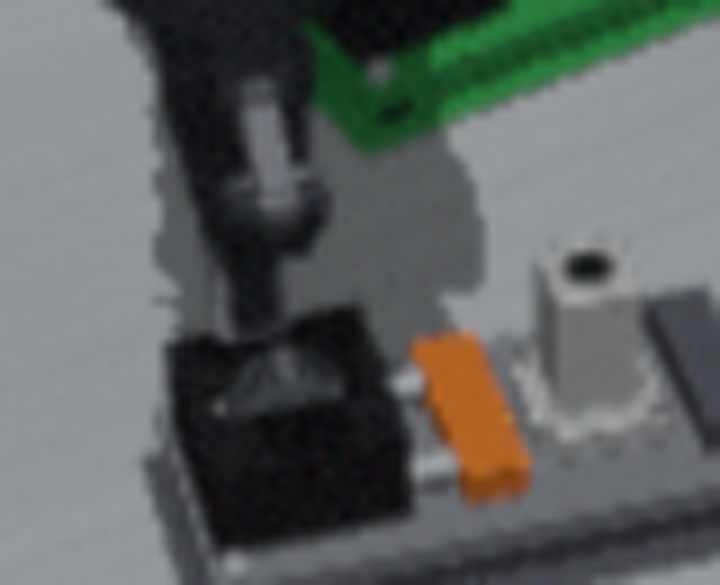

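View pics/t8c.png

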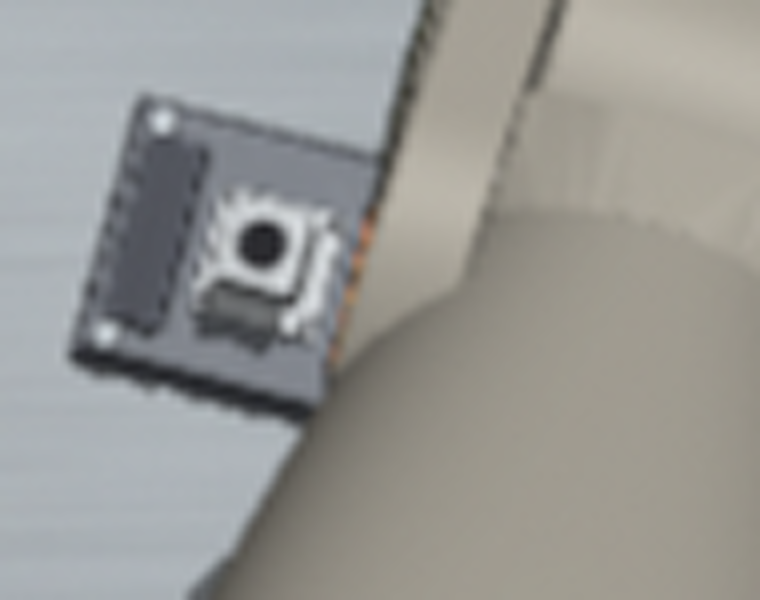

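The print sits square and roughly centred between the jaws. Next I'll descend onto the wheel by touch.

Request:
{"name": "move_arm", "arguments": {"commands": [[[0,0,-0.2],[0,0,0],-1],[[0,0,-0.1],[0,0,0],-1],[[0,0,0],[0,0,0],-1],[[0,0,0],[0,0,0],-1]]}}

```text
clock: 11.05
tcp_pos: [0.5138, -0.0915, 0.0949]
orientation: [-0.0, 0.803, 0.596, -0.0]
wrist_force: [0.4, 0.8, 0.9]
finger_gap: -0.0001
```

Request:
{"name": "move_arm", "arguments": {"commands": [[[0,0,-0.03],[0,0,0],-1],[[0,0,0],[0,0,0],-1],[[0,0,0],[0,0,0],-1]]}}

```text
clock: 11.35
tcp_pos: [0.514, -0.0916, 0.094]
orientation: [0.0, 0.803, 0.596, 0.0]
wrist_force: [0.5, 0.5, -0.7]
finger_gap: -0.0001
```

Request:
{"name": "move_arm", "arguments": {"commands": [[[0,0,-0.03],[0,0,0],-1],[[0,0,0],[0,0,0],-1],[[0,0,0],[0,0,0],-1]]}}

```text
clock: 11.65
tcp_pos: [0.5139, -0.0916, 0.0927]
orientation: [0.0, 0.803, 0.596, -0.0]
wrist_force: [0.8, -0.5, 0.3]
finger_gap: 0.0003
```

Request:
{"name": "move_arm", "arguments": {"commands": [[[0,0,-0.03],[0,0,0],-1],[[0,0,0],[0,0,0],-1],[[0,0,0],[0,0,0],-1]]}}

```text
clock: 11.95
tcp_pos: [0.5139, -0.0916, 0.0915]
orientation: [-0.0, 0.803, 0.596, -0.0]
wrist_force: [0.2, -0.4, 0.2]
finger_gap: 0.0
```

Request:
{"name": "move_arm", "arguments": {"commands": [[[0,0,-0.02],[0,0,0],-1],[[0,0,0],[0,0,0],-1],[[0,0,0],[0,0,0],-1]]}}

```text
clock: 12.25
tcp_pos: [0.514, -0.0916, 0.0909]
orientation: [0.0, 0.803, 0.596, 0.0]
wrist_force: [-0.6, -0.4, 1.4]
finger_gap: 0.0
```

```bash
python3 -c "
from h import *
rel(0,0,.09,-16.87)"
```

```text
t 12.25 tcp [ 0.514  -0.0916  0.0909] yaw -16.87 units [-12.851   2.291  -0.023] rot [0.001 0.002 0.   ] F [-0.61 -0.37  1.4 ] gap 0.0 q [-0.33  0.32 -0.36  0.89 -0.    1.54]
```

Request:
{"name": "move_arm", "arguments": {"commands": [[[0,0,-0.02],[0,0,0],-1],[[0,0,0],[0,0,0],-1],[[0,0,0],[0,0,0],-1]]}}

```text
clock: 12.55
tcp_pos: [0.5141, -0.0917, 0.0902]
orientation: [0.0, 0.803, 0.596, 0.0]
wrist_force: [-1.1, 0.1, 6.1]
finger_gap: -0.0002
```

Request:
{"name": "move_arm", "arguments": {"commands": [[[0,0,-0.01],[0,0,0],-1],[[0,0,0],[0,0,0],-1]]}}

```text
clock: 12.75
tcp_pos: [0.5142, -0.0917, 0.0899]
orientation: [0.0, 0.803, 0.596, 0.0]
wrist_force: [-2.6, -1.1, 5.6]
finger_gap: -0.0
```

About 5.5 N of press. First stroke, 16 mm along the vise +y:

Request:
{"name": "move_arm", "arguments": {"commands": [[[0.015,0.048,0],[0,0,0],-1],[[0.022,0.072,0],[0,0,0],-1],[[0.022,0.072,0],[0,0,0],-1],[[0.022,0.072,0],[0,0,0],-1]]}}

```text
clock: 13.15
tcp_pos: [0.5171, -0.0816, 0.09]
orientation: [0.001, 0.803, 0.596, -0.0]
wrist_force: [-2.2, -1.8, 6.6]
finger_gap: -0.0
```

Request:
{"name": "move_arm", "arguments": {"commands": [[[0.022,0.072,0],[0,0,0],-1],[[0.015,0.048,0],[0,0,0],-1],[[0,0,0],[0,0,0],-1]]}}

```text
clock: 13.45
tcp_pos: [0.5186, -0.0765, 0.0899]
orientation: [0.0, 0.803, 0.596, -0.0]
wrist_force: [-3.0, -0.6, 6.4]
finger_gap: 0.0003
```

```bash
python3 -c "
from h import *
v=np.array([.5439,.004]);y=np.radians(-16.87);d=np.array([-np.sin(y),np.cos(y)])
rel(*(v-.092*d),.09,-16.87)
shot('scene','s9.png'); crop('s9.png',265,170,345,235,9,'s9c.png')"
```

```text
t 13.45 tcp [ 0.5186 -0.0765  0.0899] yaw -16.88 units [-0.035 -0.189  0.002] rot [ 0.008 -0.     0.001] F [-3.04 -0.6   6.42] gap 0.0003 q [-0.3   0.32 -0.36  0.89 -0.    1.57]
```

View pics/s9c.png

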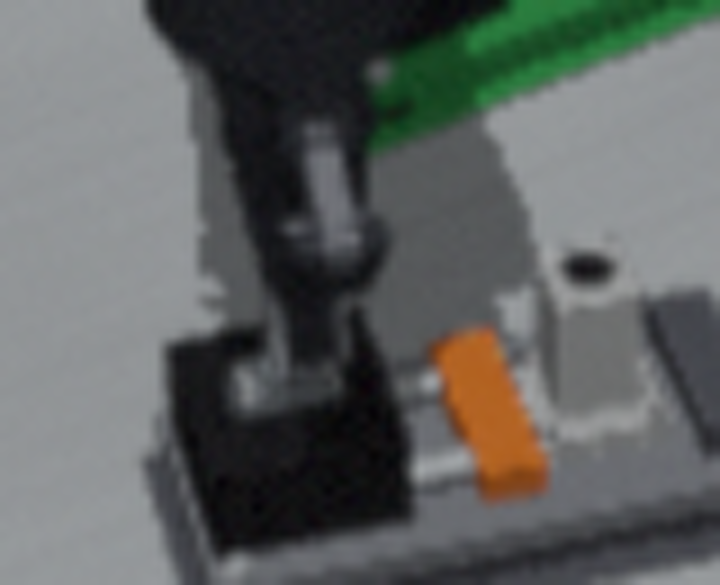

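The first stroke worked: the orange jaw advanced about 5–6 mm (its corner moved from 415 to 433 px in the crop). Second stroke now.

Request:
{"name": "move_arm", "arguments": {"commands": [[[0,0,0.2],[0,0,0],-1],[[-0.06,-0.2,0],[0,0,0],-1],[[-0.058,-0.184,0],[0,0,0],-1],[[0,0,0],[0,0,0],-1],[[0,0,0],[0,0,0],-1]]}}

```text
clock: 14.0
tcp_pos: [0.5136, -0.092, 0.0972]
orientation: [-0.0, 0.803, 0.595, -0.0]
wrist_force: [-0.5, -0.2, 0.1]
finger_gap: -0.0003
```

Request:
{"name": "move_arm", "arguments": {"commands": [[[0,0,-0.1],[0,0,0],-1],[[0,0,-0.06],[0,0,0],-1],[[0,0,-0.02],[0,0,0],-1],[[0,0,-0.02],[0,0,0],-1],[[0,0,0],[0,0,0],-1]]}}

```text
clock: 14.5
tcp_pos: [0.514, -0.0916, 0.09]
orientation: [0.0, 0.803, 0.596, -0.0]
wrist_force: [-1.6, -1.2, 6.3]
finger_gap: -0.0001
```

```bash
python3 -c "
from h import *
v=np.array([.5439,.004]);y=np.radians(-16.87);d=np.array([-np.sin(y),np.cos(y)])
rel(*(v-.092*d),.09,-16.87)"
```

```text
t 14.5 tcp [ 0.514  -0.0916  0.09  ] yaw -16.86 units [0.081 0.188 0.001] rot [ 0.003  0.001 -0.002] F [-1.61 -1.16  6.32] gap -0.0001 q [-0.33  0.32 -0.36  0.89 -0.    1.54]
```

Request:
{"name": "move_arm", "arguments": {"commands": [[[0.015,0.048,0.006],[0,0,0],-1],[[0.022,0.072,0],[0,0,0],-1],[[0.022,0.072,0],[0,0,0],-1],[[0.022,0.072,0],[0,0,0],-1],[[0,0,0],[0,0,0],-1]]}}

```text
clock: 15.0
tcp_pos: [0.5171, -0.0811, 0.0902]
orientation: [0.0, 0.803, 0.596, -0.0]
wrist_force: [-2.4, -0.2, 5.2]
finger_gap: -0.0003
```

Request:
{"name": "move_arm", "arguments": {"commands": [[[0.022,0.072,0],[0,0,0],-1],[[0.015,0.048,0],[0,0,0],-1],[[0,0,0],[0,0,0],-1]]}}

```text
clock: 15.3
tcp_pos: [0.5184, -0.0763, 0.0902]
orientation: [0.0, 0.803, 0.596, -0.0]
wrist_force: [-2.3, -0.2, 4.9]
finger_gap: 0.0
```

Request:
{"name": "move_arm", "arguments": {"commands": [[[0,0,0.2],[0,0,0],-1],[[-0.06,-0.2,0],[0,0,0],-1],[[-0.058,-0.184,0],[0,0,0],-1],[[0,0,0],[0,0,0],-1],[[0,0,0],[0,0,0],-1]]}}

```text
clock: 15.8
tcp_pos: [0.5137, -0.092, 0.0975]
orientation: [-0.0, 0.803, 0.595, -0.0]
wrist_force: [-0.7, 0.3, -0.3]
finger_gap: -0.0
```

```bash
python3 -c "
from h import *
v=np.array([.5439,.004]);y=np.radians(-16.87);d=np.array([-np.sin(y),np.cos(y)])
rel(*(v-.092*d),.09,-16.87)
shot('scene','s10.png'); crop('s10.png',265,170,345,235,9,'s10c.png')"
```

```text
t 15.8 tcp [ 0.5137 -0.092   0.0975] yaw -16.93 units [ 0.088  0.198 -0.188] rot [-0.002 -0.003  0.007] F [-0.68  0.32 -0.26] gap -0.0 q [-0.33  0.31 -0.35  0.91  0.    1.54]
```

View pics/s10c.png

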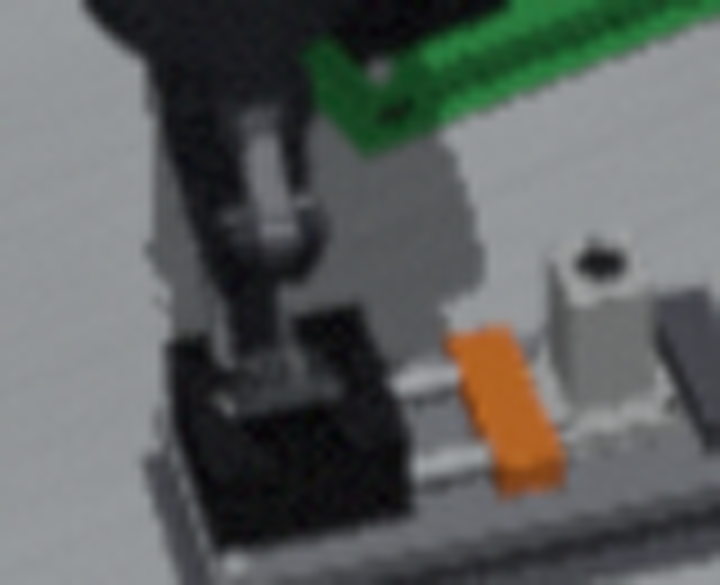

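The jaw is now at about 10.5 mm and pushing the housing. Third stroke, with the same press, up to the stall.

Request:
{"name": "move_arm", "arguments": {"commands": [[[0,0,-0.1],[0,0,0],-1],[[0,0,-0.06],[0,0,0],-1],[[0,0,-0.02],[0,0,0],-1],[[0,0,-0.025],[0,0,0],-1],[[0,0,0],[0,0,0],-1]]}}

```text
clock: 16.35
tcp_pos: [0.514, -0.0916, 0.09]
orientation: [0.0, 0.803, 0.596, 0.0]
wrist_force: [-1.9, 0.1, 6.4]
finger_gap: 0.0001
```

Request:
{"name": "move_arm", "arguments": {"commands": [[[0.015,0.048,0],[0,0,0],-1],[[0.015,0.048,0],[0,0,0],-1],[[0.015,0.048,0],[0,0,0],-1],[[0.015,0.048,0],[0,0,0],-1]]}}

```text
clock: 16.75
tcp_pos: [0.5161, -0.0844, 0.0901]
orientation: [0.001, 0.803, 0.596, -0.001]
wrist_force: [-2.8, -1.8, 6.4]
finger_gap: -0.0001
```

Request:
{"name": "move_arm", "arguments": {"commands": [[[0.015,0.048,0],[0,0,0],-1],[[0,0,0],[0,0,0],-1]]}}

```text
clock: 16.95
tcp_pos: [0.5167, -0.0822, 0.0901]
orientation: [0.0, 0.803, 0.596, -0.0]
wrist_force: [-2.6, -1.0, 5.5]
finger_gap: -0.0001
```

Request:
{"name": "move_arm", "arguments": {"commands": [[[0.015,0.048,0],[0,0,0],-1],[[0,0,0],[0,0,0],-1]]}}

```text
clock: 17.15
tcp_pos: [0.5175, -0.0806, 0.0902]
orientation: [0.001, 0.803, 0.596, -0.001]
wrist_force: [-2.6, -3.6, 6.3]
finger_gap: -0.0001
```

Request:
{"name": "move_arm", "arguments": {"commands": [[[0.015,0.048,0.008],[0,0,0],-1],[[0,0,0],[0,0,0],-1]]}}

```text
clock: 17.35
tcp_pos: [0.5184, -0.0787, 0.0904]
orientation: [0.001, 0.803, 0.596, -0.0]
wrist_force: [-1.5, -2.6, 4.0]
finger_gap: 0.0003
```

Request:
{"name": "move_arm", "arguments": {"commands": [[[0.015,0.048,0],[0,0,0],-1],[[0.015,0.048,0],[0,0,0],-1],[[0,0,0],[0,0,0],-1]]}}

```text
clock: 17.65
tcp_pos: [0.5199, -0.0744, 0.0902]
orientation: [0.001, 0.803, 0.596, 0.0]
wrist_force: [-0.8, -3.5, 4.8]
finger_gap: 0.0001
```

```bash
python3 -c "
from h import *
v=np.array([.5439,.004]);y=np.radians(-16.87);d=np.array([-np.sin(y),np.cos(y)])
rel(*(v-.092*d),.09,-16.87)
shot('scene','s11.png'); crop('s11.png',265,170,345,235,9,'s11c.png')
crop('s11.png',305,190,360,230,14,'s11d.png')"
```

```text
t 17.65 tcp [ 0.5199 -0.0744  0.0902] yaw -16.86 units [-0.067 -0.241 -0.005] rot [ 0.004  0.008 -0.001] F [-0.81 -3.5   4.75] gap 0.0001 q [-0.29  0.32 -0.35  0.89 -0.    1.57]
```

View pics/s11d.png

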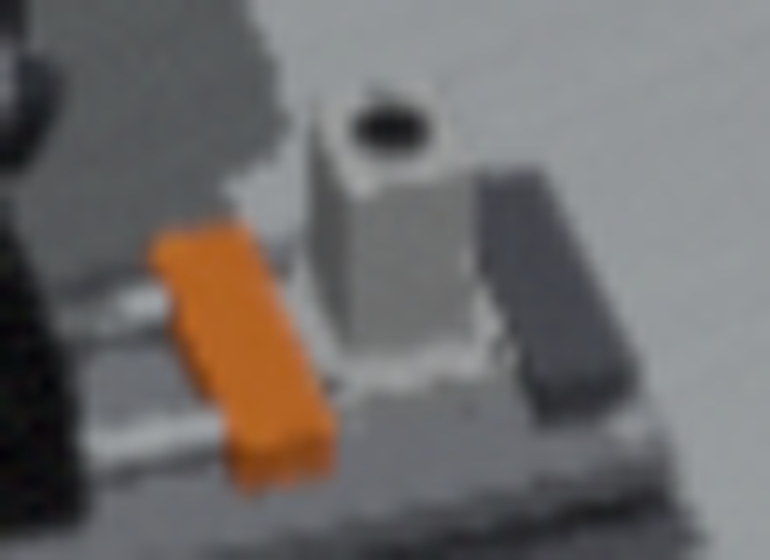

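```bash
python3 -c "
from h import *
y=np.radians(-16.9);c,s=np.cos(y),np.sin(y)
for t in (.012,.013,.014,.015):
  for a in (.03,-.03):
    b=-.027+t;p=w2px('s11.png',[.5439+c*a-s*b,.004+s*a+c*b,.0415]); print(t,a,((p+.5-[305,190])*14).round())
"
```

```text
0.012 0.03 [322. 428.]
0.012 -0.03 [235. 222.]
0.013 0.03 [327. 427.]
0.013 -0.03 [240. 221.]
0.014 0.03 [332. 426.]
0.014 -0.03 [245. 220.]
0.015 0.03 [337. 425.]
0.015 -0.03 [250. 219.]
```

Request:
{"name": "move_arm", "arguments": {"commands": [[[0,0,0.2],[0,0,0],-1],[[-0.06,-0.2,0],[0,0,0],-1],[[-0.05,-0.16,0],[0,0,0],-1],[[0,0,0],[0,0,0],-1],[[0,0,0],[0,0,0],-1]]}}

```text
clock: 18.2
tcp_pos: [0.5146, -0.0889, 0.0975]
orientation: [-0.0, 0.803, 0.595, -0.0]
wrist_force: [0.7, 0.4, 0.5]
finger_gap: 0.0002
```

Request:
{"name": "move_arm", "arguments": {"commands": [[[0,0,-0.1],[0,0,0],-1],[[0,0,-0.06],[0,0,0],-1],[[0,0,-0.02],[0,0,0],-1],[[0,0,-0.02],[0,0,0],-1],[[0,0,0],[0,0,0],-1]]}}

```text
clock: 18.7
tcp_pos: [0.5149, -0.0887, 0.0902]
orientation: [0.0, 0.803, 0.596, -0.0]
wrist_force: [-1.7, 0.1, 4.8]
finger_gap: -0.0001
```

Request:
{"name": "move_arm", "arguments": {"commands": [[[0.01,0.03,0],[0,0,0],-1],[[0.01,0.03,0],[0,0,0],-1],[[0,0,0],[0,0,0],-1]]}}

```text
clock: 19.0
tcp_pos: [0.516, -0.0868, 0.0904]
orientation: [0.001, 0.803, 0.596, -0.0]
wrist_force: [-1.5, -3.0, 4.9]
finger_gap: 0.0001
```

Request:
{"name": "move_arm", "arguments": {"commands": [[[0.01,0.03,0],[0,0,0],-1],[[0.01,0.03,0],[0,0,0],-1],[[0,0,0],[0,0,0],-1]]}}

```text
clock: 19.3
tcp_pos: [0.517, -0.0844, 0.0904]
orientation: [0.001, 0.803, 0.596, 0.0]
wrist_force: [-1.7, -2.7, 4.8]
finger_gap: 0.0001
```

Request:
{"name": "move_arm", "arguments": {"commands": [[[0.01,0.03,0],[0,0,0],-1],[[0.01,0.03,0],[0,0,0],-1],[[0,0,0],[0,0,0],-1]]}}

```text
clock: 19.6
tcp_pos: [0.5179, -0.082, 0.0904]
orientation: [0.001, 0.803, 0.596, 0.0]
wrist_force: [-1.2, -2.2, 4.7]
finger_gap: -0.0
```

Request:
{"name": "move_arm", "arguments": {"commands": [[[0.01,0.03,0],[0,0,0],-1],[[0.01,0.03,0],[0,0,0],-1],[[0,0,0],[0,0,0],-1]]}}

```text
clock: 19.9
tcp_pos: [0.5187, -0.0796, 0.0904]
orientation: [0.001, 0.803, 0.596, 0.0]
wrist_force: [-0.6, -3.1, 4.4]
finger_gap: -0.0001
```

```bash
python3 -c "
from h import *
v=np.array([.5439,.004]);y=np.radians(-16.87);d=np.array([-np.sin(y),np.cos(y)])
rel(*(v-.092*d),.09,-16.87)
shot('scene','s12.png')
crop('s12.png',305,190,360,230,14,'s12d.png')"
```

```text
t 19.9 tcp [ 0.5187 -0.0796  0.0904] yaw -16.88 units [-0.039 -0.11  -0.009] rot [0.01  0.009 0.001] F [-0.63 -3.09  4.42] gap -0.0001 q [-0.3   0.32 -0.35  0.89 -0.    1.56]
```

View pics/s12d.png

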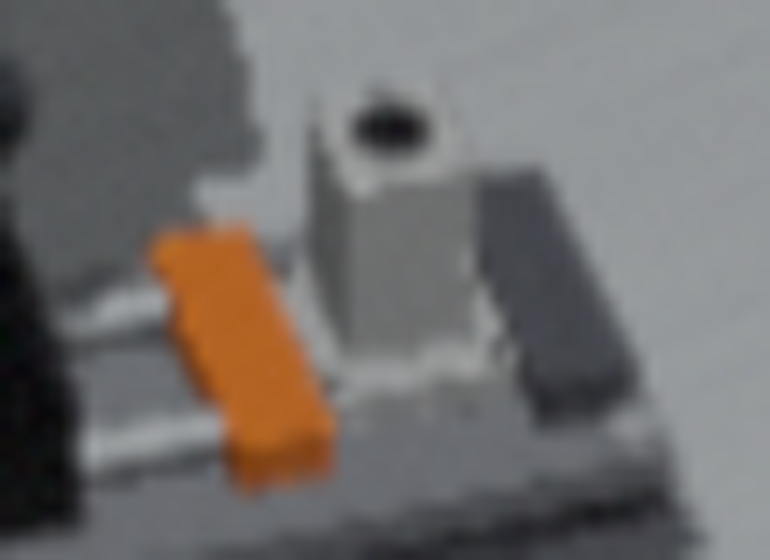

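The picture matches the last one (jaw corner at (330,430)) even though the finger travelled 10 mm, so the wheel has stalled and the tip slips at about 4.7 N. I'll lift straight off and check from above.

Request:
{"name": "move_arm", "arguments": {"commands": [[[0,0,0.1],[0,0,0],-1],[[0,0,0.5],[0,0,0],-1],[[0,0,0.9],[0,0,0],-1],[[0,0,0.9],[0,0,0],-1],[[-0.2,-0.8,0.5],[0,0,0],-1]]}}

```text
clock: 20.45
tcp_pos: [0.5114, -0.1088, 0.2085]
orientation: [0.0, 0.802, 0.598, 0.002]
wrist_force: [0.6, -0.9, -0.5]
finger_gap: 0.0003
```

Request:
{"name": "move_arm", "arguments": {"commands": [[[-0.2,-0.9,0],[0,0,0],-1],[[-0.2,-0.9,0],[0,0,0],-1],[[-0.2,-0.9,0],[0,0,0],-1],[[-0.2,-0.9,0],[0,0,0],-1],[[0,-0.5,0],[0,0,0],-1]]}}

```text
clock: 20.95
tcp_pos: [0.4774, -0.2769, 0.2055]
orientation: [-0.0, 0.804, 0.595, 0.0]
wrist_force: [0.8, 0.7, -0.7]
finger_gap: -0.0003
```

Request:
{"name": "move_arm", "arguments": {"commands": [[[0,0,0],[0,0,0],-1],[[0,0,0],[0,0,0],-1],[[0,0,0],[0,0,0],-1]]}}

```text
clock: 21.25
tcp_pos: [0.4783, -0.2737, 0.2057]
orientation: [-0.001, 0.803, 0.596, 0.0]
wrist_force: [-0.5, -0.2, -0.4]
finger_gap: -0.0001
```

```bash
python3 -c "
from h import *
rel(0,0,0,0)
shot('top','t13.png'); crop('t13.png',270,165,365,240,8,'t13c.png')
shot('scene','s13.png'); crop('s13.png',275,185,365,245,8,'s13c.png')"
```

```text
t 21.25 tcp [ 0.4783 -0.2737  0.2057] yaw -16.79 units [-11.958   6.843  -5.141] rot [-0.008 -0.003  2.099] F [-0.53 -0.16 -0.39] gap -0.0001 q [-0.67  0.28 -0.1   1.18  0.    1.2 ]
```

View pics/t13c.png

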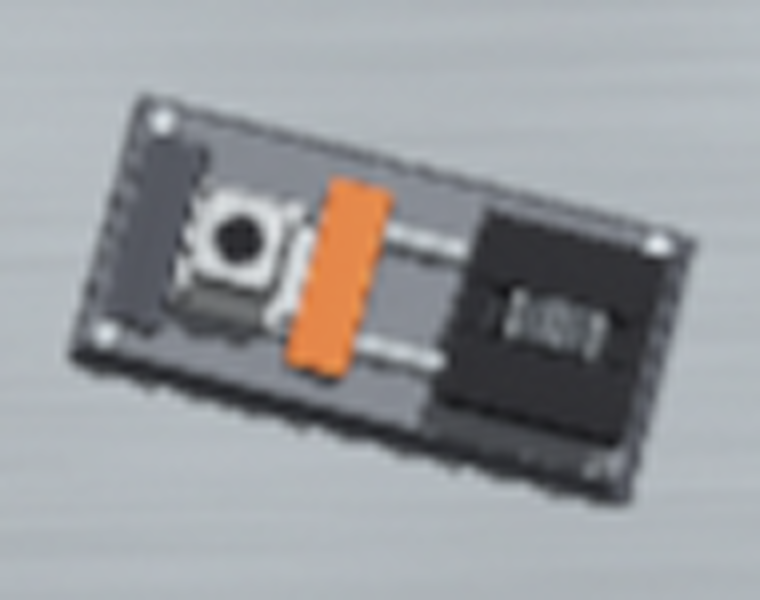

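View pics/s13.png

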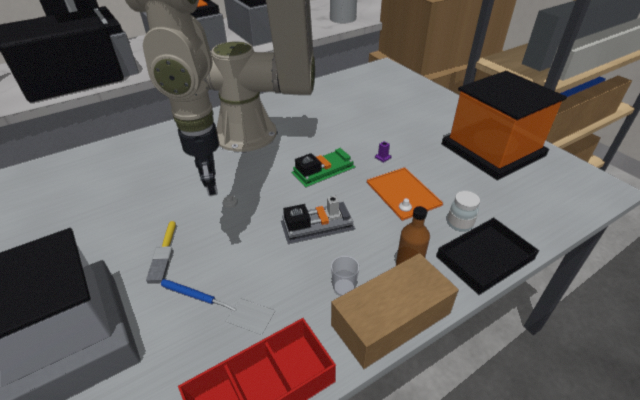

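View pics/s13c.png

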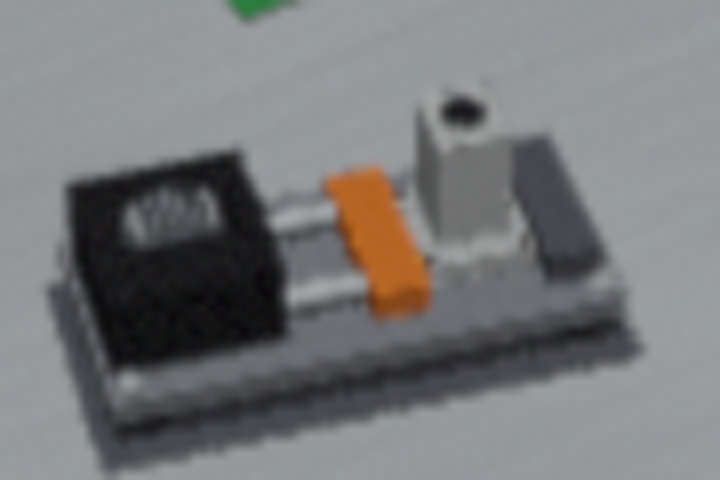

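The top view shows the flange touching the fixed jaw (about x=190–205) and the orange jaw (about x=300), square, with the boss at (240,240). The jaw has travelled about 14 mm, and the other things look undisturbed.

```bash
python3 -c "
from h import *
print(job.hand_in())"
```

```text
the job is handed in; nothing more can be done
None
```

The grey housing is clamped in the small vise and the job is handed in at about 21 s on the clock; no verdict was reported.

- **Placing:** I gripped the housing by its boss and stood it on the nest floor, square to the jaws and roughly in the middle. The floor turned out about 3.4 mm higher than nominal. While feeling for it the press briefly reached 12.4 N; I backed off before letting go.
- **Clamping:** I rolled the thumbwheel with the shut fingertips in four strokes at about 4 to 6.6 N of press. On the last stroke the jaw did not move although the finger travelled about 10 mm, so the wheel had stalled and the tip was slipping at about 4.7 N.
- **Last checks:** With the arm lifted clear, both cameras show the flange against both jaws and square to them. The jaw had travelled about 14 mm by my pixel estimate, as expected. The other things look unmoved.
- **Disagreement:** While the housing hung in the gripper, the scene picture put its left edges about 3 to 4 mm off the predicted position and its right edges nearly on it. I shifted by about 1 mm, and the later top view showed it fit.

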